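# Lock the tongued cover plate into the welding jig

## Task

Take the aluminium cover plate that has the copper tongue, tip its tongue at an angle into the groove under the yellow lip of the black welding jig, then lower the plate flat onto the bed, inside the blue stop bar, before letting go. It should end lying flat, square and centred along the groove, with its tongue well under the lip. Leave the plain grey plate where it is.

Things in the scene. Friction and masses are not known exactly. Their poses are not given: they have to be found in the camera images.
- tongue_plate: Loose aluminium plate, about 0.45 kg, flat on the bench: 120 (x) by 100 (y) by 14 mm thick, plus a copper tongue on its -x edge, which points roughly at the robot. Red upright grip web on top in the middle: 12 mm thick (x), 70 long (y), 36 high, top 50 mm above the underside; grip it across the 12 mm. Origin: centre of the underside, tongue not counted (far edge at x +60); z up.
- tongue_edge (a point): Middle of the free edge of the plate's copper tongue, on its underside: 88 mm from the plate's origin along its -x, axes as the plate's. The tongue is 28 mm long (x), 100 wide, 7 thick, flush with the plate's underside; plate and tongue together are 148 mm long.
- jig: Fixed black jig. Origin: centre of underside; x roughly away from robot, z up; bed 236 (x) by 160, top 12 mm up. Groove along y opens to +x: back wall x -81 mm, yellow lip reaches x -57, its underside 15 mm over the bed at the back, 22 at the edge, lip top 31. Blue stop bar: inner face x +81, 16 mm over the bed. Plate goes in tilted about 20 deg, far edge up; seated, its x is along the jig's x.
- plain_plate: Loose grey steel plate without a tongue, 148 (x) by 100 (y) by 14 mm, with the same red grip web, flat on the bench: the wrong one, to be left where it is. Origin: centre of its underside.
Mind the look-alikes: they are no part of the job. What is shaped like the tongue_plate but purple is not meant.

How it is judged:
By the outcome, as a careful person would: the job done as asked, in the order asked, and still so for the second after the job is handed in, with the robot touching nothing.
It also fails if it takes over 45 s, if anything falls off the work surface, if the arm or the gripper's body presses on something with over 40 N, if the wrist force passes 120 N, or if a joint passes its speed limit or range.

## Robot

A 6-joint arm with a two-finger parallel gripper is mounted at the origin on the work surface. World frame = base frame: x ahead of the robot, y to its left, z up, the work surface at z = 0. Lengths are in mm, angles in rad, forces in N, time in s.
With the tool pointing down it reaches from about 200 to 875 mm from the base axis. Payload 3.4 kg.
Tool frame: the origin (TCP) lies on the centre line of the jaws, within the pads' length; the fingertips stand 14 mm ahead of it and the grasp point (between the pads) lies 5 mm behind it (r.nose_length is the distance from the TCP to the fingertips, in mm); z points along the fingers, y is the line along which they close (so a half turn about z gives the same grasp; the last joint's range is limited). The gripper opens to 94 mm and grips with 3 to 60 N. Pads are 16 mm wide; open, the fingers measure 119 mm over their backs; the gripper's body (75 mm by 177 mm) begins 78 mm behind the grasp point.
Start: joints at [-1.456, 0.276, 1.505, -0, 1.361, -0.121], TCP at [134.329, -559.124, 219.493] pointing down, gripper open.
Joint ranges: [-2.89, 2.89], [-0.75, 2.08], [0.22, 2.7], [-1.18, 4.32], [0.11, 2.71], [-2.7, 2.7]. Speed limits (rad/s): [2.57, 2.57, 3.14, 3.14, 3.14, 3.14].

## Interface

Orientations are given as a 3x3 rotation matrix whose columns are the frame's x, y, z axes.
In Python, from station import r gives the robot as it stands.
- The arm moves only by the shell command python3 -m inch 'ROWS' [OPENING] [FORCE]. ROWS is a JSON object of lists of equal length, an entry for each row: "travel": the shift along the world's x, y, z in units of 0.5 m (1.0 is 0.5 m), a list of three; "twist": the turn, a rotation vector about the world's x, y, z in units of 0.1 rad (1.0 is 0.1 rad), a list of three. A call has 1 to 12 rows; each row shifts and turns the commanded pose from where the row before left it; what a row does not reach is not made up. A row lasts 1/10 s, in which the tool goes at most 50 mm and 8.59 degrees, less where a joint would pass 70% of its speed; a pose out of reach is approached as far as the arm can. A call with a number of a shift or a turn outside -1 to 1 is refused whole. A call with a gripper value outside its range is refused whole. OPENING is the opening, from 0 (shut) to 1 (fully open), set as the call begins (- or left out, the last holds). The fingers move at their own pace and stop on an object; FORCE is the grip in N (left out, the last holds). Time passes only in rows, so rows that do not move let the fingers close. It gives the time, the measured TCP pose, the force, the opening and the grip force at its end, in the units of the state.
- r.read_state(): the state, without advancing time (a new reading comes with each control period).
- r.camera(name): name is "scene" or "side" or "wrist"; returns (picture, depth): 420x560x3 uint8, blue, green, red; 420x560 float32, mm along the optical axis (not along the pixel's ray), 0 where there is no reading.
- r.camera_params(name): a dict with "camera_matrix" (3x3 intrinsics, pixels), "R" (3x3) and "t" (3): a world point X has camera coordinates R X + t. Camera axes: x right, y down, z forward; pixel columns grow to the right and rows downward; lengths in mm; the calibration is good to about 2 mm. The wrist camera is an equidistant fisheye: a pixel r from the principal point sees the ray r / f radians off the axis. A picture is of the moment at which its call begins: read the wrist's pose just before it. camera_params takes no time and is no camera call; for the wrist camera it gives the pose at the moment of the call.
- r.close_job(): hands the job in; it is judged then, once.
The state is a dict: "time": time; "q": joint angles; "qd": joint speeds; "effort": joint torques, N m; "tcp_pos": TCP position; "eef_rot": TCP orientation; "force": force on the tool from outside, world axes, zero at the start; "wrist_torque": the same for the moment, N m; "gripper_width": finger opening in mm; "finger_force": force on a finger pad.
Only numpy, scipy, OpenCV 4.12 (cv2) and the standard library are available. Lean on these libraries where they do the work, as an engineer would, in place of code of your own. Each camera call takes 0.05 s, during which the arm holds its last target. There are 200 camera calls.

## Working session

There is one attempt and no reset: what is moved stays moved. The work goes in short steps, Python scripts to look and compute and a shell command to move; the robot and the scene stay as the last step left them, time stands still between calls to the robot, and variables do not carry over. Pictures are saved under pics/ and viewed, at most 10 in all, crops included, and the job is handed in when it is done.

```bash
mkdir -p pics; ls
python3 - <<'E'
from station import r
import cv2,numpy as np
for n in("scene","side"):
    p,d=r.camera(n); cv2.imwrite(f"pics/{n}0.png",p); np.savez(f"{n}0.npz",p=p,d=d,**r.camera_params(n))
    c=r.camera_params(n); print(n,np.round(-c["R"].T@c["t"]),(d>0).mean())
a=cv2.imread("pics/scene0.png");b=cv2.imread("pics/side0.png")
print(r.read_state()["time"],r.read_state()["force"])
E
```

```text
pics
scene [911. 246. 751.] 0.9957780612244898
side [ 362. -780.  685.] 0.9959396258503401
0.1 [0.023448   0.1434604  0.54602198]
```

View pics/scene0.png

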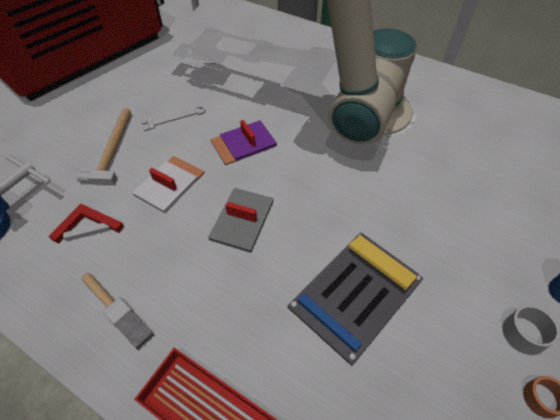

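View pics/side0.png

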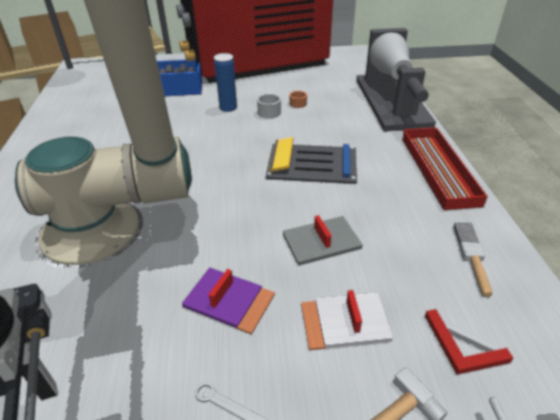

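The scene view shows the aluminium plate at about (168,182) with its web at (163,178). The jig is at (355,295), with the lip at (382,262) and the stop at (330,322). In the side view the plate is at (347,320), the jig at (312,162) and the grey plate at (322,240).

```bash
cat > h.py <<'E'
import numpy as np,cv2
def load(n):
    f=np.load(n+".npz"); p,d=f["p"],f["d"]; K,R,t=f["camera_matrix"],f["R"],f["t"]
    v,u=np.mgrid[:420,:560]; c=np.stack([(u-K[0,2])/K[0,0]*d,(v-K[1,2])/K[1,1]*d,d],-1)
    return p,d,(c-t)@R,(K,R,t)
def plane(uv,c,z):
    K,R,t=c; uv=np.atleast_2d(uv); r=np.c_[(uv[:,0]-K[0,2])/K[0,0],(uv[:,1]-K[1,2])/K[1,1],np.ones(len(uv))]@R
    o=-R.T@t; return o+r*((z-o[2])/r[:,2])[:,None]
E
python3 - <<'E'
from h import *
for n,wp,wj in(("scene0",(125,145,215,220),(280,225,430,365)),("side0",(295,280,400,355),(260,130,365,190))):
    p,d,X,c=load(n); h=cv2.cvtColor(p,cv2.COLOR_BGR2HSV); H,S,V=[h[...,i] for i in range(3)]
    def box(w):
        m=np.zeros((420,560),bool); m[w[1]:w[3],w[0]:w[2]]=1; return m
    def rep(s,m):
        m=cv2.morphologyEx(m.astype(np.uint8),cv2.MORPH_OPEN,np.ones((2,2)))
        k,l,st,_=cv2.connectedComponentsWithStats(m); l=l==1+np.argmax(st[1:,4]); q=X[l]
        (a,b,e)=cv2.minAreaRect(q[:,:2].astype(np.float32)); 
        pc=cv2.fitLine(q[:,:2].astype(np.float32),2,0,.01,.01).ravel()
        print(n,s,l.sum(),"rect",np.round(a,1),np.round(b,1),round(e,1),"z",np.round(np.percentile(q[:,2],[5,50,95]),1),"line",round(np.degrees(np.arctan2(pc[1],pc[0])),1),"mean",np.round(q.mean(0),1))
    P=box(wp);J=box(wj); Z=X[...,2]
    red=((H<6)|(H>174))&(S>150); cop=(H>=6)&(H<20)&(S>90); yel=(H>=20)&(H<35)&(S>120); blu=(H>100)&(H<125)&(S>120)
    rep("bench",box(wp)&(Z<4)); rep("webtop",P&red&(Z>46)); rep("copper",P&cop); rep("platetop",P&(Z>10)&(Z<19)&~red&(S<60))
    rep("plate+tongue",P&(Z>3.5)&(Z<19)&~red)
    rep("liptop",J&yel&(Z>36)); rep("stoptop",J&blu&(Z>23)); rep("jig",J&(Z>7)&(Z<18)); rep("jigall",J&(Z>7))
E
```

```text
scene0 bench 4628 rect [ 695.7 -125. ] [827.1 229.6] 44.3 z [-2.1  0.1  2.7] line 62.4 mean [ 512.9 -308.2    4.1]
scene0 webtop 109 rect [707.7 -36. ] [694.5  39.5] 57.4 z [44.5 49.1 52. ] line 57.9 mean [ 540.5 -298.3   55.2]
scene0 copper 253 rect [ 458.1 -306.2] [25.6 96.3] 1.0 z [3.4 7.  9. ] line -89.7 mean [ 459.  -303.2    6.7]
scene0 platetop 1380 rect [674.9 -42.3] [730.6 149.4] 62.2 z [ 9.6 13.9 16.2] line 48.2 mean [ 542.9 -298.7   16.8]
scene0 plate+tongue 1786 rect [720.8 -90.5] [753.4 174.7] 47.4 z [ 3.3 13.4 16.1] line 31.5 mean [ 530.2 -298.1   14.5]
scene0 liptop 617 rect [669.2 259.8] [466.3 132.8] 12.6 z [35.3 39.  42.5] line 50.9 mean [481.9 219.1  43.4]
scene0 stoptop 756 rect [737.4 232.8] [327.3 120.6] 24.6 z [23.9 28.  30.4] line 68.8 mean [634.5 186.5  32.4]
scene0 jig 6780 rect [664.6 186.9] [178.2 475. ] 82.9 z [ 9.6 12.3 14.7] line -10.5 mean [565.9 202.7  15.4]
scene0 jigall 9118 rect [663.1 187.1] [178.2 477.9] 82.9 z [10.  12.9 38.4] line -9.4 mean [556.4 204.   20.6]
side0 bench 3750 rect [ 506.8 -503.2] [589.2 208.3] 81.8 z [-1.1  0.9  3.6] line 41.9
[... 239 characters left out ...]
-319.3   10.5]
side0 platetop 2743 rect [ 490.6 -520.9] [561.7 139. ] 77.4 z [11.7 14.7 16.9] line 51.0 mean [ 533.7 -319.8   16.7]
side0 plate+tongue 3645 rect [ 488.3 -520. ] [554.6 163.7] 80.5 z [ 5.5 14.2 16.7] line 29.4 mean [ 518.8 -321.3   15.5]
side0 liptop 245 rect [ 415.9 -251.2] [1062.5   28.6] 82.6 z [13.2 39.6 43.6] line 82.8 mean [473.7 191.1  45.2]
side0 stoptop 197 rect [629.8 172.3] [129.8  17.9] 77.3 z [13.8 28.9 31.1] line 77.1 mean [627.6 164.7  27.5]
side0 jig 2338 rect [ 450.7 -242.5] [1088.1  236.4] 77.8 z [ 7.5 13.  15.9] line 73.4 mean [551.3 174.   16.1]
side0 jigall 3205 rect [ 454.2 -225.9] [1122.1  236.4] 77.8 z [ 8.8 13.7 38.9] line 75.5 mean [539.9 177.9  20.9]
```

```bash
cat > m.py <<'E'
from h import *
def rep(n,wp,wj):
    p,d,X,c=load(n); h=cv2.cvtColor(p,cv2.COLOR_BGR2HSV); H,S,V=[h[...,i] for i in range(3)]
    def box(w):
        m=np.zeros((420,560),bool); m[w[1]:w[3],w[0]:w[2]]=1; return m&(d>0)
    def one(s,m,z):
        m=cv2.morphologyEx(m.astype(np.uint8),cv2.MORPH_OPEN,np.ones((2,2)))
        k,l,st,_=cv2.connectedComponentsWithStats(m); l=l==1+np.argmax(st[1:,4]); zz=np.median(X[l][:,2])
        v,u=np.nonzero(l); q=plane(np.c_[u,v],c,z)[:,:2].astype(np.float32)
        a,b,e=cv2.minAreaRect(q); ma=q.mean(0)
        print(n,s,l.sum(),"rect",np.round(a,1),np.round(b,1),round(e,1),"zmed",round(zz,1),"mean",np.round(ma,1))
    P=box(wp);J=box(wj); Z=X[...,2]
    red=((H<6)|(H>174))&(S>150); cop=(H>=6)&(H<20)&(S>90); yel=(H>=20)&(H<35)&(S>120); blu=(H>100)&(H<125)&(S>120)
    one("webtop",P&red&(Z>45),50); one("copper",P&cop,7); one("platetop",P&(Z>9)&(Z<19)&~red&~cop,14)
    one("liptop",J&yel&(Z>37),43); one("stoptop",J&blu&(Z>23),28); one("jig",J&(Z>6),12)
    one("jigbed",J&(Z>6)&~yel&~blu&(V<110),12)
if __name__=="__main__":
    rep("scene0",(125,145,215,220),(280,225,430,365)); rep("side0",(295,280,400,355),(260,130,365,190))
    for n,w in(("scene0",(280,225,430,365)),("side0",(260,130,365,190))):
        p=np.load(n+".npz")["p"][w[1]:w[3],w[0]:w[2]]; cv2.imwrite(f"pics/c_{n}.png",cv2.resize(p,None,fx=4,fy=4))
    a=cv2.imread("pics/c_scene0.png");b=cv2.imread("pics/c_side0.png")
    W=max(a.shape[1],b.shape[1]);o=np.zeros((a.shape[0]+b.shape[0],W,3),np.uint8);o[:a.shape[0],:a.shape[1]]=a;o[a.shape[0]:,:b.shape[1]]=b
    cv2.imwrite("pics/jig.png",cv2.resize(o,(600*W//o.shape[0],600)))
E
python3 m.py
```

```text
scene0 webtop 113 rect [ 538.1 -301.8] [11.8 68.2] 1.1 zmed 49.0 mean [ 537.9 -301.3]
scene0 copper 253 rect [ 460.7 -303.8] [ 23.2 100.8] 0.0 zmed 7.0 mean [ 459.2 -303.1]
scene0 platetop 1411 rect [ 536.6 -303.4] [103.9 123.2] 89.7 zmed 13.9 mean [ 541.5 -300.5]
scene0 liptop 518 rect [479.5 216. ] [138.8  23.2] 78.1 zmed 39.5 mean [482.4 218.5]
scene0 stoptop 749 rect [632.6 183.6] [137.8  20. ] 78.0 zmed 28.0 mean [632.7 185.9]
scene0 jig 9082 rect [543.8 202.1] [159.2 238.4] 77.9 zmed 12.9 mean [551.9 203.5]
scene0 jigbed 6720 rect [545.4 201.8] [159.1 235.2] 77.9 zmed 12.3 mean [564.4 202.6]
side0 webtop 164 rect [ 533.5 -315.8] [67.1  9.6] 89.8 zmed 50.6 mean [ 533.6 -317.7]
side0 copper 691 rect [ 461.2 -314.4] [ 27.1 100.5] 0.4 zmed 7.7 mean [ 461.3 -316.8]
side0 platetop 2771 rect [ 535.4 -314.2] [121. 103.] 0.0 zmed 14.7 mean [ 534.3 -318.2]
side0 liptop 188 rect [474.4 199.4] [135.   24.4] 78.0 zmed 40.3 mean [475.3 190.7]
side0 stoptop 197 rect [628.6 167.9] [136.7  16.2] 77.8 zmed 28.9 mean [627.4 164. ]
side0 jig 3227 rect [546.5 207.2] [203.  234.7] 77.9 zmed 13.6 mean [542. 190.]
side0 jigbed 2098 rect [541.3 186.5] [159.7 227.2] 77.5 zmed 12.9 mean [551.2 174.1]
```

View pics/jig.png

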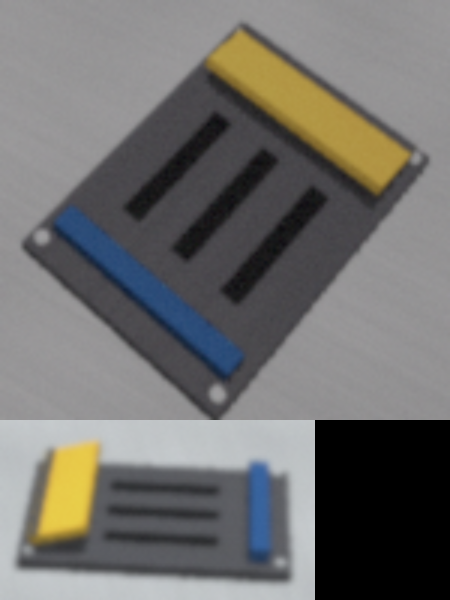

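The jig crop shows the yellow lip on the robot side and the blue stop at the far side, with the bed clear between them. The two fixed views disagree by 11–15 mm in y, so I'll use the wrist camera to decide.

```bash
python3 - <<'E'
from station import r
s=r.read_state();print(s["eef_rot"].round(3) if hasattr(s["eef_rot"],'round') else s["eef_rot"]); c=r.camera_params("wrist");print(c)
E
python3 -m inch '{"travel":[[0.08,0.05,0],[0.08,0.05,0],[0.08,0.05,0],[0.08,0.05,0],[0.08,0.05,0],[0.08,0.05,0],[0.08,0.05,0],[0.08,0.05,0],[0.06,0.04,0],[0,0,0]],"twist":[[0,0,0],[0,0,0],[0,0,0],[0,0,0],[0,0,0],[0,0,0],[0,0,0],[0,0,0],[0,0,0],[0,0,0]]}' 0.6 30
python3 - <<'E'
from station import r
import cv2,numpy as np
c=r.camera_params("wrist"); p,d=r.camera("wrist"); cv2.imwrite("pics/w1.png",p); np.savez("w1.npz",p=p,d=d,**c)
s=r.read_state();print(s["time"],s["tcp_pos"],s["eef_rot"],s["q"],(-c["R"].T@c["t"]))
E
```

```text
[[ 0.972  0.234 -0.   ]
 [ 0.234 -0.972  0.002]
 [ 0.    -0.002 -1.   ]]
{'camera_matrix': array([[325.1922621 ,   0.        , 274.76698764],
       [  0.        , 325.1922621 , 206.04193952],
       [  0.        ,   0.        ,   1.        ]]), 'R': array([[ 0.23427373, -0.97216951, -0.00150276],
       [-0.94392487, -0.22783669,  0.23894829],
       [-0.23264063, -0.05456082, -0.97103113]]), 't': array([-573.64327815,  -24.8422307 ,  391.54494659])}
time: 1.1
tcp_pos: [487.6, -336.1, 218.8]
eef_rot: [[0.971, 0.239, 0.001], [0.239, -0.971, 0.002], [0.001, -0.002, -1.0]]
force: [-0.5, 0.2, -0.4]
gripper_width: 56.3
finger_force: 0.0
1.15 [ 485.52160892 -337.59182294  218.77273978] [[ 9.71428981e-01  2.37328324e-01 -1.00111864e-03]
 [ 2.37329046e-01 -9.71429085e-01  6.76064259e-04]
 [-8.12066566e-04 -8.94342945e-04 -9.99999270e-01]] [-7.25104292e-01  3.01612026e-01  1.46946253e+00 -1.61151380e-04
  1.37171574e+00  6.06108869e-01] [ 555.08681115 -319.17055243  385.41506107]
```

View pics/w1.png

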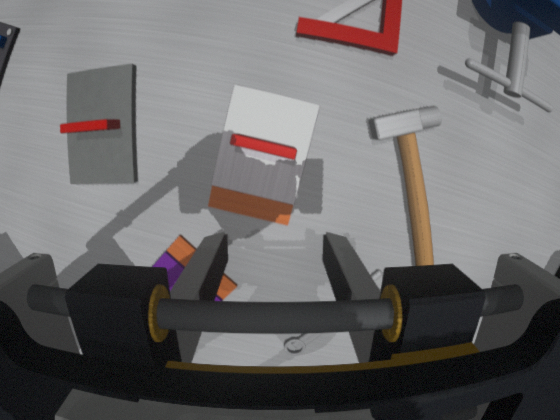

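The wrist view shows the plate at about (262,150), its web at (263,146) and the copper tongue at (250,204).

```bash
cat > w.py <<'E'
from h import *
def rays(uv,K):
    v=(np.atleast_2d(uv)-K[:2,2])/K[0,0]; t=np.hypot(*v.T)
    return np.c_[v*(np.sinc(t/np.pi)[:,None]),np.cos(t)]
def proj(n,m,z):
    f=np.load(n+".npz"); K,R,t=f["camera_matrix"],f["R"],f["t"]; v,u=np.nonzero(m); rr=rays(np.c_[u,v],K)
    q=rr@R; o=-R.T@t; d=f["d"][v,u]; X=(rr/rr[:,2:]*d[:,None]-t)@R
    return (o+q*((z-o[2])/q[:,2])[:,None])[:,:2].astype(np.float32),X[d>0]
def big(m):
    m=cv2.morphologyEx(m.astype(np.uint8),cv2.MORPH_OPEN,np.ones((2,2)));k,l,st,_=cv2.connectedComponentsWithStats(m);return l==1+np.argmax(st[1:,4])
def one(n,s,m,z):
    m=big(m);q,X=proj(n,m,z); a,b,e=cv2.minAreaRect(q)
    print(n,s,m.sum(),"rect",np.round(a,1),np.round(b,1),round(e,1),"mean",np.round(q.mean(0),1),"z",np.round(np.percentile(X[:,2],[10,50,90]),1))
def masks(n,w):
    f=np.load(n+".npz");p=f["p"];h=cv2.cvtColor(p,cv2.COLOR_BGR2HSV); H,S,V=[h[...,i] for i in range(3)]
    B=np.zeros((420,560),bool); B[w[1]:w[3],w[0]:w[2]]=1
    v,u=np.mgrid[:420,:560]; Z=np.zeros((420,560)); g=f["d"]>0
    rr=rays(np.c_[u.ravel(),v.ravel()],f["camera_matrix"]).reshape(420,560,3); Z=((rr/np.maximum(rr[...,2:],.1)*f["d"][...,None]-f["t"])@f["R"])[...,2]
    return dict(red=B&((H<6)|(H>174))&(S>130),cop=B&(H>=6)&(H<20)&(S>90),yel=B&(H>=20)&(H<35)&(S>120),blu=B&(H>100)&(H<125)&(S>110),Z=Z,B=B&g,V=V,S=S)
E
python3 - <<'E'
from w import *
k=masks("w1",(190,70,330,230))
one("w1","webtop",k["red"]&(k["Z"]>45),50); one("w1","copper",k["cop"]&(k["Z"]>4),7); one("w1","plate",k["B"]&(k["Z"]>10)&(k["Z"]<19)&~k["red"]&~k["cop"],14)
E
```

```text
w1 webtop 692 rect [ 533.6 -312.9] [11.3 67.9] 0.3 mean [ 533.6 -313. ] z [49.7 51.1 52.3]
w1 copper 1711 rect [ 457.9 -312.6] [25.9 99.4] 0.1 mean [ 458.  -312.7] z [7.2 8.3 9.3]
w1 plate 8183 rect [ 533.5 -312.3] [120.9 100.9] 0.0 mean [ 534.4 -312.4] z [14.2 15.3 16.4]
```

```bash
python3 -m inch '{"travel":[[0.0082,0.0044,0],[0.0082,0.0044,0],[0.0082,0.0044,0],[0.0082,0.0044,0],[0.0082,0.0044,0],[0.0082,0.0044,0],[0.0082,0.0044,0],[0.0082,0.0044,0],[0.0082,0.0044,0],[0.0082,0.0044,0],[0.0082,0.0044,0],[0.0082,0.0044,0]],"twist":[[0,0,1],[0,0,1],[0,0,1],[0,0,1],[0,0,1],[0,0,1],[0,0,1],[0,0,1],[0,0,1],[0,0,1],[0,0,1],[0,0,1]]}' 0.6 30
python3 -m inch '{"travel":[[0,0,-0.06],[0,0,-0.06],[0,0,-0.06],[0,0,0],[0,0,0],[0,0,0]],"twist":[[0,0,0.67],[0,0,0.67],[0,0,0],[0,0,0],[0,0,0],[0,0,0]]}'
python3 - <<'E'
from station import r
import numpy as np
c=r.camera_params("wrist"); p,d=r.camera("wrist"); np.savez("w2.npz",p=p,d=d,**c)
import cv2;cv2.imwrite("pics/w2.png",p)
s=r.read_state();print(s["time"],s["tcp_pos"],np.degrees(np.arctan2(s["eef_rot"][1,1],s["eef_rot"][0,1])))
from w import *
k=masks("w2",(0,0,560,420))
try:
    one("w2","webtop",k["red"]&(k["Z"]>45)&(k["Z"]<60),50); one("w2","copper",k["cop"]&(k["Z"]>4)&(k["Z"]<11),7)
except Exception as e: print(e)
E
```

```text
time: 2.35
tcp_pos: [532.0, -313.9, 219.2]
eef_rot: [[0.132, 0.991, -0.001], [0.991, -0.132, -0.0], [-0.0, -0.001, -1.0]]
force: [1.0, 1.0, -0.0]
gripper_width: 56.2
finger_force: 0.0
time: 2.95
tcp_pos: [534.0, -314.0, 131.3]
eef_rot: [[0.002, 1.0, 0.002], [1.0, -0.002, -0.002], [-0.002, 0.002, -1.0]]
force: [0.3, 0.5, 0.3]
gripper_width: 56.1
finger_force: 0.0
3.0 [ 534.25277593 -313.95643374  131.48001974] -0.09449365676739943
w2 webtop 1128 rect [ 535.5 -311.4] [69.1 10.6] 89.7 mean [ 535.4 -309.6] z [50.  51.3 52.1]
w2 copper 2611 rect [ 460.5 -311.7] [99.8 26.5] 90.0 mean [ 460.2 -307.4] z [7.4 8.3 9.3]
```

View pics/w2.png

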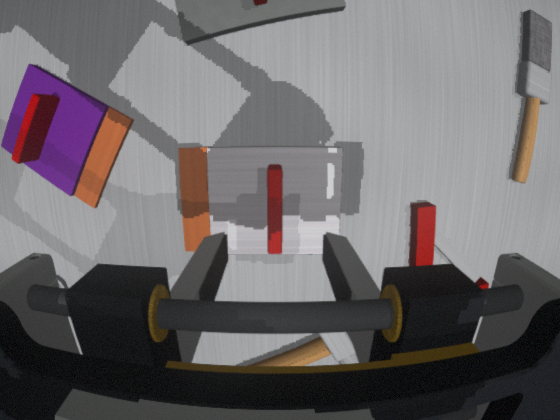

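The wrist view shows the web at (275,210), midway between the fingertips at x≈228 and 332. The copper tongue is at (195,200) on the −x side. Next I descend, grip and lift.

```bash
python3 -m inch '{"travel":[[0,0.001,-0.039],[0,0.001,-0.039],[0,0.001,-0.039],[0,0,-0.039],[0,0,-0.039],[0,0,0],[0,0,0],[0,0,0]],"twist":[[0,0,0],[0,0,0],[0,0,0],[0,0,0],[0,0,0],[0,0,0],[0,0,0],[0,0,0]]}'
python3 -m inch '{"travel":[[0,0,0],[0,0,0],[0,0,0],[0,0,0],[0,0,0],[0,0,0],[0,0,0],[0,0,0]],"twist":[[0,0,0],[0,0,0],[0,0,0],[0,0,0],[0,0,0],[0,0,0],[0,0,0],[0,0,0]]}' 0 45
```

```text
time: 3.8
tcp_pos: [534.6, -312.1, 33.8]
eef_rot: [[0.001, 1.0, 0.003], [1.0, -0.001, -0.002], [-0.002, 0.003, -1.0]]
force: [-0.8, -1.1, 0.2]
gripper_width: 56.5
finger_force: 0.0
time: 4.6
tcp_pos: [533.6, -311.2, 32.0]
eef_rot: [[0.001, 1.0, 0.0], [1.0, -0.001, 0.0], [0.0, 0.0, -1.0]]
force: [0.7, 0.3, 0.9]
gripper_width: 11.7
finger_force: 45.0
```

```bash
python3 -m inch '{"travel":[[0,0,0.04],[0,0,0.08],[0,0,0.08],[0,0,0.08],[0,0.06,0.02],[0,0.09,0],[0,0.09,0],[0,0.09,0],[0,0.09,0],[0,0.09,0],[0,0.09,0],[0,0.09,0]],"twist":[[0,0,0],[0,0,0],[0,0,0],[0,0,0],[0,0,-0.3],[0,0,-0.3],[0,0,-0.3],[0,0,-0.3],[0,0,-0.3],[0,0,-0.3],[0,0,-0.3],[0,0,0]]}'
python3 -m inch '{"travel":[[0,0.04,0],[0,0,0],[0,0,0],[0,0,0]],"twist":[[0,0,0],[0,0,0],[0,0,0],[0,0,0]]}'
python3 - <<'E'
from station import r
import numpy as np,cv2
from w import *
c=r.camera_params("wrist"); p,d=r.camera("wrist"); np.savez("w3.npz",p=p,d=d,**c);cv2.imwrite("pics/w3.png",p)
s=r.read_state();print(s["time"],s["tcp_pos"],s["force"],s["wrist_torque"],np.degrees(np.arctan2(s["eef_rot"][1,1],s["eef_rot"][0,1])))
k=masks("w3",(0,0,560,420))
one("w3","liptop",k["yel"]&(k["Z"]>38)&(k["Z"]<48),43);one("w3","stoptop",k["blu"]&(k["Z"]>25)&(k["Z"]<34),28)
one("w3","lipall",k["yel"]&(k["Z"]>20)&(k["Z"]<48),43);
one("w3","copper",k["cop"]&(k["Z"]>110),160)
E
```

```text
time: 5.8
tcp_pos: [532.3, 35.5, 181.1]
eef_rot: [[0.21, 0.978, -0.002], [0.978, -0.21, -0.0], [-0.0, -0.002, -1.0]]
force: [0.2, 0.0, -3.9]
gripper_width: 11.7
finger_force: 45.0
time: 6.2
tcp_pos: [533.3, 52.7, 181.5]
eef_rot: [[0.21, 0.978, -0.001], [0.978, -0.21, -0.001], [-0.001, -0.001, -1.0]]
force: [-0.5, -0.1, -3.6]
gripper_width: 11.6
finger_force: 45.0
6.25 [533.39791202  52.54602928 181.63534361] [ 0.56262561  0.8714793  -4.15217492] [-0.00097783 -0.08409553  0.00760509] -12.167339242171986
w3 liptop 2082 rect [476.9 205.6] [129.   20.2] 77.0 mean [477.5 203.2] z [38.3 40.7 42.7]
w3 stoptop 2197 rect [629.4 175.4] [131.8  18.7] 78.0 mean [629.1 173.7] z [28.1 29.2 30.3]
w3 lipall 4937 rect [468.5 209. ] [132.3  40.3] 78.1 mean [467.9 205.9] z [32.4 37.5 42. ]
w3 copper 4168 rect [463.5  73.7] [89.  26.9] 77.3 mean [464.5  81.9] z [157.1 157.9 158.8]
```

View pics/w3.png

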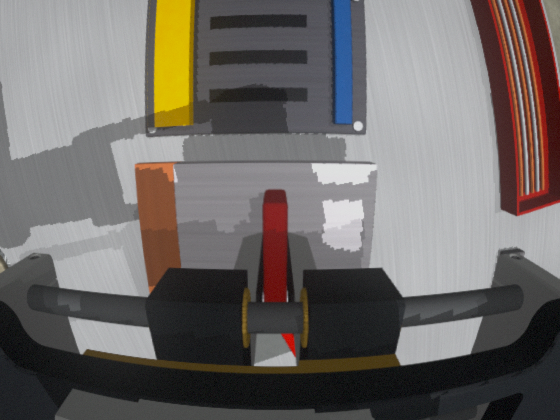

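The wrist view shows the held plate at (255,220) with its tongue at (157,220). Behind it are the jig's lip at (173,65), the stop at (343,60) and the jig's near edge at row 133. The jig's far end is cut off at row 0.

```bash
cat > e.py <<'E'
from w import *
def edge(n,m,z,u,side,yaw,trim=.15):
    # fit the line of the extreme points of mask m (on plane z) along 'u' direction axis ('x'/'y' of frame yaw), side +-1
    q,_=proj(n,big(m),z); c,s=np.cos(np.radians(yaw)),np.sin(np.radians(yaw)); a=q@[c,s]; b=q@[-s,c]
    if u=='y': a,b=b,a
    bins=np.arange(b.min()+8,b.max()-8,3); P=[]
    for e in bins:
        k=(b>=e)&(b<e+3)
        if k.sum()>2: P.append((e+1.5,side*np.max(side*a[k])))
    P=np.array(P); f=np.polyfit(*P.T,1); r=P[:,1]-np.polyval(f,P[:,0]); k=abs(r)<2*np.median(abs(r))+.3; f=np.polyfit(*P[k].T,1)
    sl=np.degrees(np.arctan(f[0])); return round(np.polyval(f,np.median(P[k,0])),1),"yawerr",round(-sl if u=='x' else sl,2),"span",b.min().round(1),b.max().round(1)
E
python3 - <<'E'
from e import *
n="w3";k=masks(n,(0,0,560,420));Y=-12.1;Z=k["Z"];top=np.zeros((420,560),bool);top[:150,100:400]=1
L=k["yel"]&(Z>37.5)&(Z<50)&top;S=k["blu"]&(Z>25)&(Z<34)&top;J=(Z>7)&(Z<17)&top&(k["V"]<120)&~k["yel"]&~k["blu"]
print("lip x+",edge(n,k["yel"]&top,43,'x',1,Y));print("stop x-",edge(n,S,28,'x',-1,Y));print("stop x+",edge(n,S,28,'x',1,Y))
print("jig near y-",edge(n,J,12,'y',-1,Y));print("jig x+",edge(n,J,12,'x',1,Y));print("jig x-",edge(n,J,12,'x',-1,Y))
pl=(Z>145)&(Z<180);print(np.percentile(Z[pl&~k["red"]],[10,50,90])); m=pl&~k["red"]
m[260:]=0; 
zt=163.
print("plate y+",edge(n,m&~k["cop"],zt,'y',1,Y));print("plate x+",edge(n,m&~k["cop"],zt,'x',1,Y))
m2=k["cop"]&(Z>140);m2[260:]=0
print("tongue x-",edge(n,m2,156,'x',-1,Y));print("tongue y+",edge(n,m2,156,'y',1,Y))
c,s=np.cos(np.radians(Y)),np.sin(np.radians(Y));print("tcp",533.3*c+52.6*s,-533.3*s+52.6*c)
E
```

```text
lip x+ (np.float64(434.2), 'yawerr', np.float64(0.37), 'span', np.float64(236.1), np.float64(368.6))
stop x- (np.float64(570.1), 'yawerr', np.float64(0.19), 'span', np.float64(237.5), np.float64(369.3))
stop x+ (np.float64(587.2), 'yawerr', np.float64(-0.26), 'span', np.float64(237.5), np.float64(369.3))
jig near y- (np.float64(227.3), 'yawerr', np.float64(0.28), 'span', np.float64(371.6), np.float64(606.7))
jig x+ (np.float64(606.2), 'yawerr', np.float64(-0.01), 'span', np.float64(226.3), np.float64(377.8))
jig x- (np.float64(427.3), 'yawerr', np.float64(-0.04), 'span', np.float64(226.3), np.float64(377.8))
[157.78562744 164.63183476 165.57562735]
plate y+ (np.float64(214.2), 'yawerr', np.float64(0.06), 'span', np.float64(450.9), np.float64(572.0))
plate x+ (np.float64(571.6), 'yawerr', np.float64(0.06), 'span', np.float64(152.3), np.float64(214.5))
tongue x- (np.float64(423.0), 'yawerr', np.float64(-0.14), 'span', np.float64(148.2), np.float64(213.2))
tongue y+ (np.float64(213.0), 'yawerr', np.float64(1.31), 'span', np.float64(422.6), np.float64(450.4))
tcp 510.4258637546236 163.22097785011084
```

```bash
python3 -m inch '{"travel":[[0.002,0.05,0.04],[0.002,0.05,0.04],[0.002,0.045,0.02],[0,0,0],[0,0,0],[0,0,0]],"twist":[[0,0,0],[0,0,0],[0,0,0],[0,0,0],[0,0,0],[0,0,0]]}'
python3 - <<'E'
from station import r
import numpy as np,cv2
from e import *
n="w4";c=r.camera_params("wrist"); p,d=r.camera("wrist"); np.savez("w4.npz",p=p,d=d,**c);cv2.imwrite("pics/w4.png",p)
s=r.read_state();print(s["time"],s["tcp_pos"],-c["R"].T@c["t"])
k=masks(n,(0,0,560,420));Y=-12.1;Z=k["Z"];top=np.zeros((420,560),bool);top[:220,60:450]=1
S=k["blu"]&(Z>25)&(Z<34)&top;J=(Z>7)&(Z<17)&top&(k["V"]<120)&~k["yel"]&~k["blu"]
print("lip x+",edge(n,k["yel"]&top&(Z>37),43,'x',1,Y));print("stop x-",edge(n,S,28,'x',-1,Y));print("stop y+",edge(n,S,28,'y',1,Y))
print("jig far y+",edge(n,J,12,'y',1,Y));print("jig x+",edge(n,J,12,'x',1,Y))
m=(Z>190)&(Z<225)&~k["red"]&~k["cop"];m[255:]=0;print(np.median(Z[m]));print("plate y+",edge(n,m,s["tcp_pos"][2]-33+14,'y',1,Y));print("plate x+",edge(n,m,s["tcp_pos"][2]-33+14,'x',1,Y))
x,y=s["tcp_pos"][:2];c,s=np.cos(np.radians(Y)),np.sin(np.radians(Y));print("tcp",x*c+y*s,-x*s+y*c)
E
```

```text
time: 6.85
tcp_pos: [536.1, 124.8, 231.2]
eef_rot: [[0.211, 0.978, -0.002], [0.978, -0.211, -0.001], [-0.001, -0.001, -1.0]]
force: [0.0, 0.5, -4.4]
gripper_width: 11.7
finger_force: 45.0
6.9 [536.1088852  124.92622753 231.17413156] [551.35239786 193.44336325 397.66935275]
lip x+ (np.float64(432.4), 'yawerr', np.float64(0.32), 'span', np.float64(268.0), np.float64(375.7))
stop x- (np.float64(570.5), 'yawerr', np.float64(0.15), 'span', np.float64(266.6), np.float64(376.2))
stop y+ (np.float64(376.2), 'yawerr', np.float64(17.98), 'span', np.float64(570.0), np.float64(588.0))
jig far y+ (np.float64(385.4), 'yawerr', np.float64(0.09), 'span', np.float64(379.1), np.float64(595.4))
jig x+ (np.float64(570.9), 'yawerr', np.float64(0.47), 'span', np.float64(265.4), np.float64(386.1))
214.49490536068657
plate y+ (np.float64(285.3), 'yawerr', np.float64(0.02), 'span', np.float64(438.3), np.float64(559.6))
plate x+ (np.float64(559.4), 'yawerr', np.float64(-0.05), 'span', np.float64(226.6), np.float64(285.6))
tcp 498.0114247446101 234.5291451860484e.py:10: RankWarning: Polyfit may be poorly conditioned
  P=np.array(P); f=np.polyfit(*P.T,1); r=P[:,1]-np.polyval(f,P[:,0]); k=abs(r)<2*np.median(abs(r))+.3; f=np.polyfit(*P[k].T,1)
e.py:10: RankWarning: Polyfit may be poorly conditioned
  P=np.array(P); f=np.polyfit(*P.T,1); r=P[:,1]-np.polyval(f,P[:,0]); k=abs(r)<2*np.median(abs(r))+.3; f=np.polyfit(*P[k].T,1)
```

View pics/w4.png

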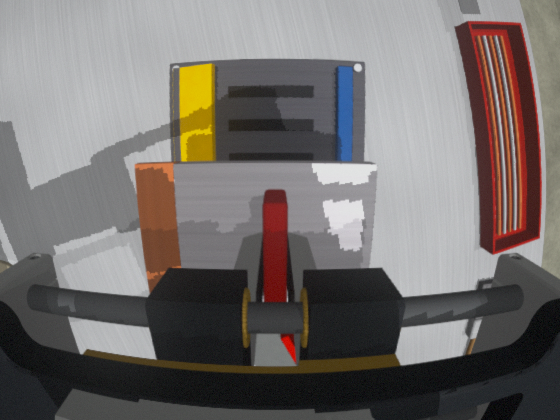

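The wrist view shows the jig's far edge at row 62 and the stop's far end at (345,68). Together with the previous view, the jig origin is at a=489.2, b=306.5 in axes turned by −12.1°. Now I tilt the plate and approach above the bed, with the tongue tip still outside the lip.

```bash
python3 -m inch '{"travel":[[0.0128,0.0264,0],[0.0128,0.0264,0],[0.0128,0.0264,0],[0.0128,0.0264,0],[0.0128,0.0264,0],[0,0,-0.055],[0,0,-0.055],[0,0,-0.055],[0,0,-0.055],[0,0,-0.055],[0,0,0],[0,0,0]],"twist":[[-0.146,-0.683,0],[-0.146,-0.683,0],[-0.146,-0.683,0],[-0.146,-0.683,0],[-0.146,-0.683,0],[0,0,0],[0,0,0],[0,0,0],[0,0,0],[0,0,0],[0,0,0],[0,0,0]]}'
cat > st.py <<'E'
from station import r
import numpy as np
def st():
    s=r.read_state();x,y,z=s["tcp_pos"];R=s["eef_rot"];Y=np.radians(-12.1);c,n=np.cos(Y),np.sin(Y)
    a,b=x*c+y*n-489.2,-x*n+y*c-306.5
    G=np.array([[c,n,0],[-n,c,0],[0,0,1]])@R   # in jig axes
    px,pz=G[:,1],-G[:,2]
    t=np.array([a,b,z-12])-88.8*px-32.2*pz
    print("t",s["time"],"tcp jig",np.round([a,b,z-12],1),"tilt",round(np.degrees(np.arcsin(px[2])),2),"yaw",round(np.degrees(np.arctan2(px[1],px[0])),2),"roll",round(np.degrees(np.arcsin(R[2,0])),2),"tip",np.round(t,1),"F",np.round(s["force"],1),"M",np.round(s["wrist_torque"],2),"w",round(s["gripper_width"],1))
if __name__=="__main__": st()
E
python3 st.py
python3 - <<'E'
from station import r
import cv2,numpy as np
p,d=r.camera("side"); np.savez("side1.npz",p=p,d=d,**r.camera_params("side"));cv2.imwrite("pics/s1.png",cv2.resize(p[90:210,230:390],None,fx=5,fy=5,interpolation=2)[:600])
E
```

```text
time: 8.1
tcp_pos: [568.3, 191.5, 94.0]
eef_rot: [[0.21, 0.919, 0.333], [0.978, -0.198, -0.073], [-0.001, 0.341, -0.94]]
force: [0.4, 0.2, -3.3]
gripper_width: 11.8
finger_force: 45.0
t 8.1 tcp jig [26.3 -0.2 82. ] tilt 19.92 yaw -0.03 roll -0.05 tip [-46.2  -0.2  21.5] F [ 0.4  0.2 -3.3] M [ 0.05  0.28 -0.03] w 11.8
```

View pics/s1.png

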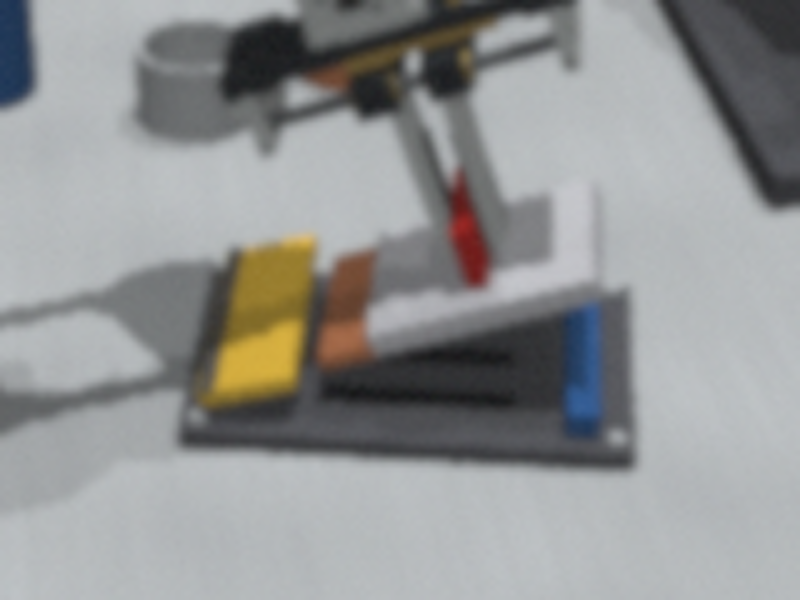

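The side view shows the tilted plate with its tongue (345,340 in the crop) above the bed and just outside the lip (260,320), with the far edge over the stop. Next I lower the tip to about 3 mm and slide it in.

```bash
python3 -m inch '{"travel":[[0,0,-0.012],[0,0,-0.012],[0,0,-0.012],[0,0,0],[0,0,0],[0,0,0]],"twist":[[0,0,0],[0,0,0],[0,0,0],[0,0,0],[0,0,0],[0,0,0]]}'; python3 st.py
python3 -m inch '{"travel":[[-0.009,0.0019,0],[-0.009,0.0019,0],[-0.009,0.0019,0],[-0.009,0.0019,0],[-0.009,0.0019,0],[-0.009,0.0019,0],[0,0,0],[0,0,0]],"twist":[[0,0,0],[0,0,0],[0,0,0],[0,0,0],[0,0,0],[0,0,0],[0,0,0],[0,0,0]]}'; python3 st.py
```

```text
time: 8.75
tcp_pos: [568.8, 192.4, 76.7]
eef_rot: [[0.209, 0.919, 0.335], [0.978, -0.197, -0.071], [0.0, 0.343, -0.939]]
force: [0.2, 0.2, -3.5]
gripper_width: 12.0
finger_force: 45.0
t 8.75 tcp jig [26.6  0.8 64.7] tilt 20.04 yaw 0.01 roll 0.02 tip [-45.8   0.8   4. ] F [ 0.2  0.2 -3.5] M [0.01 0.33 0.06] w 12.0
time: 9.55
tcp_pos: [541.6, 198.1, 76.6]
eef_rot: [[0.209, 0.919, 0.335], [0.978, -0.197, -0.071], [0.0, 0.343, -0.939]]
force: [1.0, -0.2, -3.7]
gripper_width: 11.7
finger_force: 45.0
t 9.55 tcp jig [-1.2  0.7 64.6] tilt 20.03 yaw 0.03 roll 0.02 tip [-73.6   0.7   4. ] F [ 1.  -0.2 -3.7] M [-0.01  0.35  0.05] w 11.7
```

```bash
python3 -m inch '{"travel":[[0.0025,-0.0007,-0.005],[0.0025,-0.0007,-0.005],[0.0025,-0.0007,-0.005],[0.002,-0.0006,-0.0053],[0.002,-0.0006,-0.0053],[0.002,-0.0006,-0.0053],[0.0018,-0.0006,-0.0053],[0.0018,-0.0006,-0.0053],[0.0018,-0.0006,-0.0053],[0.0014,-0.0005,-0.0054],[0.0014,-0.0005,-0.0054],[0.0014,-0.0005,-0.0054]],"twist":[[0.061,0.285,0],[0.061,0.285,0],[0.061,0.285,0],[0.061,0.285,0],[0.061,0.285,0],[0.061,0.285,0],[0.061,0.285,0],[0.061,0.285,0],[0.061,0.285,0],[0.061,0.285,0],[0.061,0.285,0],[0.061,0.285,0]]}'; python3 st.py
python3 -m inch '{"travel":[[0,0,0],[0,0,0],[0,0,0]],"twist":[[0,0,0],[0,0,0],[0,0,0]]}' >/dev/null; python3 st.py
```

```text
time: 10.75
tcp_pos: [554.2, 194.2, 45.0]
eef_rot: [[0.209, 0.978, 0.0], [0.978, -0.209, 0.0], [0.0, 0.0, -1.0]]
force: [0.1, -0.1, -4.8]
gripper_width: 11.3
finger_force: 45.0
t 10.75 tcp jig [12.  -0.4 33. ] tilt 0.02 yaw 0.02 roll 0.02 tip [-76.8  -0.4   0.7] F [ 0.1 -0.1 -4.8] M [-0.04 -0.07  0.02] w 11.3
t 11.05 tcp jig [10.7 -0.5 33.1] tilt 0.01 yaw 0.02 roll -0.0 tip [-78.1  -0.6   0.8] F [-0.2  0.1 -4.7] M [-0.05 -0.09  0.01] w 11.7
```

Flat and just above the bed. I'll lower in small steps to feel for contact.

```bash
python3 -m inch '{"travel":[[0,0,-0.001],[0,0,-0.001],[0,0,0],[0,0,0]],"twist":[[0,0,0],[0,0,0],[0,0,0],[0,0,0]]}' >/dev/null; python3 st.py
python3 - <<'E'
from station import r
import cv2,numpy as np
p,d=r.camera("side");cv2.imwrite("pics/s2.png",cv2.resize(p[90:210,230:390],None,fx=5,fy=5,interpolation=2)[:600])
E
```

```text
t 11.45 tcp jig [10.8 -0.5 32.1] tilt -0.02 yaw 0.02 roll 0.01 tip [-78.1  -0.5  -0.1] F [-0.2 -0.5 -4.7] M [-0.02 -0.15 -0.  ] w 11.9
```

View pics/s2.png

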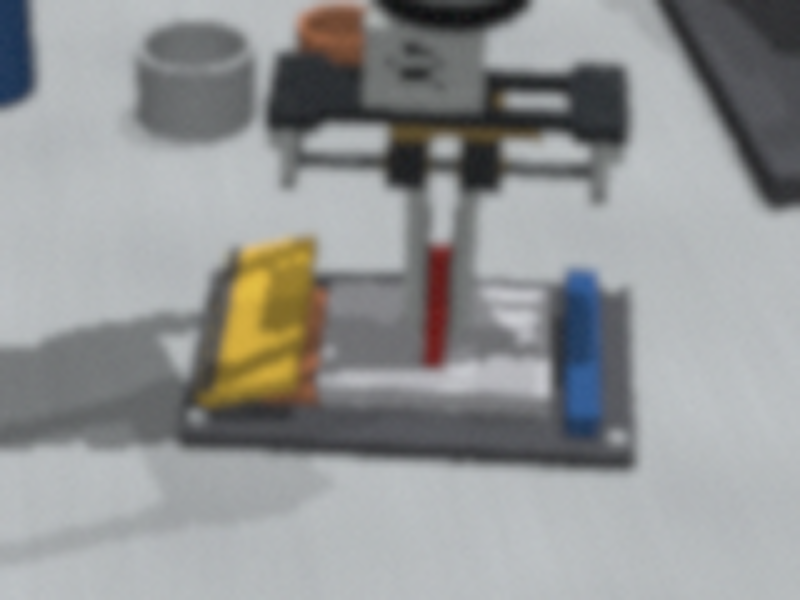

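The side view shows the tongue under the lip (310,350), the plate flat, and its far edge (550,370) inside the stop. There is no contact force yet.

```bash
for i in 1; do python3 -m inch '{"travel":[[0,0,-0.001],[0,0,0],[0,0,0]],"twist":[[0,0,0],[0,0,0],[0,0,0]]}' >/dev/null; python3 st.py; done
python3 -m inch '{"travel":[[0,0,-0.001],[0,0,0],[0,0,0]],"twist":[[0,0,0],[0,0,0],[0,0,0]]}' >/dev/null; python3 st.py
```

```text
t 11.8 tcp jig [10.9 -0.4 32. ] tilt -0.01 yaw 0.01 roll 0.02 tip [-77.9  -0.4  -0.2] F [-1.5 -0.2  1.2] M [-0.06  0.14  0.02] w 11.7
t 12.1 tcp jig [10.9 -0.4 32. ] tilt 0.0 yaw 0.01 roll 0.02 tip [-77.9  -0.4  -0.2] F [-1.5  0.1  5.3] M [-0.08  0.37  0.03] w 11.5
```

Seated: the force has gone from −4.7 to +5 N. Next I release, rise and check.

```bash
python3 -m inch '{"travel":[[0,0,0],[0,0,0],[0,0,0],[0,0,0],[0,0,0],[0,0,0]],"twist":[[0,0,0],[0,0,0],[0,0,0],[0,0,0],[0,0,0],[0,0,0]]}' 0.45; python3 st.py
python3 -m inch '{"travel":[[0,0,0.01],[0,0,0.02],[0,0,0.04],[0,0,0.08],[0,-0.05,0.08],[0,-0.08,0.08],[0,-0.08,0],[0,-0.04,0],[0,0,0],[0,0,0],[0,0,0]],"twist":[[0,0,0],[0,0,0],[0,0,0],[0,0,0],[0,0,0],[0,0,0],[0,0,0],[0,0,0],[0,0,0],[0,0,0],[0,0,0]]}'
python3 - <<'E'
from station import r
import numpy as np,cv2
from e import *
n="w5";c=r.camera_params("wrist"); p,d=r.camera("wrist"); np.savez("w5.npz",p=p,d=d,**c);cv2.imwrite("pics/w5.png",p)
k=masks(n,(0,0,560,420));Y=-12.1;Z=k["Z"];top=np.zeros((420,560),bool);top[:240,60:450]=1
S=k["blu"]&(Z>25)&(Z<34)&top;m=(Z>23)&(Z<31)&top&~k["red"]&~k["cop"]&~k["blu"]&~k["yel"]
print("lip",edge(n,k["yel"]&top&(Z>37),43,'x',1,Y));print("stop x-",edge(n,S,28,'x',-1,Y))
for u in'xy':
  for s in(1,-1):print("plate",u,s,edge(n,m,26,u,s,Y))
one(n,"web",k["red"]&top&(Z>57)&(Z<68),62);one(n,"plate",m,26);one(n,"stop",S,28)
J=(Z>7)&(Z<17)&top&(k["V"]<120)&~k["yel"]&~k["blu"]
print(edge(n,J,12,'y',-1,Y),edge(n,J,12,'y',1,Y))
E
```

```text
time: 12.7
tcp_pos: [553.1, 194.4, 42.9]
eef_rot: [[0.209, 0.978, -0.0], [0.978, -0.209, 0.0], [0.0, -0.0, -1.0]]
force: [1.4, -0.0, -0.1]
gripper_width: 42.5
finger_force: 0.0
t 12.7 tcp jig [10.9 -0.5 30.9] tilt -0.03 yaw 0.01 roll 0.0 tip [-77.9  -0.5  -1.3] F [ 1.4 -0.  -0.1] M [-0.02 -0.08 -0.01] w 42.5
time: 13.8
tcp_pos: [553.0, 75.0, 193.5]
eef_rot: [[0.209, 0.978, -0.0], [0.978, -0.209, 0.001], [0.001, -0.0, -1.0]]
force: [-0.2, 0.4, -0.0]
gripper_width: 42.1
finger_force: 0.0
lip (np.float64(433.1), 'yawerr', np.float64(0.02), 'span', np.float64(236.7), np.float64(375.9))
stop x- (np.float64(570.8), 'yawerr', np.float64(0.17), 'span', np.float64(237.8), np.float64(376.5))
plate x 1 (np.float64(561.1), 'yawerr', np.float64(-0.0), 'span', np.float64(255.2), np.float64(355.3))
plate x -1 (np.float64(441.8), 'yawerr', np.float64(-0.26), 'span', np.float64(255.2), np.float64(355.3))
plate y 1 (np.float64(354.8), 'yawerr', np.float64(0.33), 'span', np.float64(441.3), np.float64(561.3))
plate y -1 (np.float64(255.7), 'yawerr', np.float64(0.13), 'span', np.float64(441.3), np.float64(561.3))
w5 web 896 rect [554.7 193.4] [69. 11.] 78.1 mean [554.5 193.4] z [61.3 63.1 64.2]
w5 plate 9839 rect [554.2 193.3] [ 99.9 120. ] 78.1 mean [555.  191.9] z [26.2 27.3 28.3]
w5 stop 2215 rect [630.5 178.9] [138.6  17.9] 78.1 mean [630.3 177.3] z [28.  29.2 30.2]
(np.float64(227.5), 'yawerr', np.float64(0.4), 'span', np.float64(372.3), np.float64(607.2)) (np.float64(356.2), 'yawerr', np.float64(33.47), 'span', np.float64(372.3), np.float64(607.2))
```

View pics/w5.png

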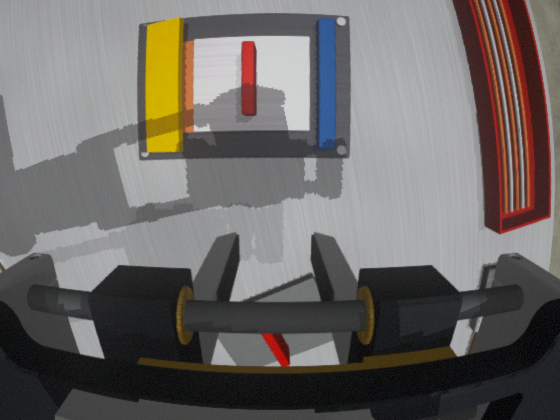

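The final wrist view shows the plate seated flat between the lip (165,85) and the stop (327,83). The tongue is about 19 mm under the lip, the plate is square, about 1.5 mm off centre, and the gripper is clear.

```bash
python3 -c "
from station import r
print(r.close_job())"
```

```text
the job is handed in; nothing more can be done
None
```

The tongue plate is seated in the jig and the job is handed in after about 14 s on the robot clock: it lies flat and square, about 1.5 mm off centre, with its tongue about 19 mm under the lip and its far edge about 10 mm inside the stop, and the grey plate was not touched.

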